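# Change the tile tray in use on the mosaic bench

## Robot

A 7-joint arm with a two-finger parallel gripper is mounted at the origin on the work surface. World frame = base frame: x ahead of the robot, y to its left, z up, the work surface at z = 0. Lengths are in m, angles in rad, forces in N, time in s.
With the tool pointing down it reaches from about 0.425 to 0.95 m from the base axis. Payload 4.7 kg.
Tool frame: the origin (TCP) lies midway between the tips of the shut fingers; the grasp point (between the pads) lies 19 mm behind it (env.pinch_z is the distance from the TCP to the grasp point, in m); y points along the fingers, x is the direction in which the jaws open and shut, and the axes are right-handed (so a half turn about y gives the same grasp; the last joint's range is limited). The gripper opens to 87 mm and grips with 3 to 60 N. Pads are 19 mm wide; open, the fingers measure 117 mm over their backs; the gripper's body (75 mm by 190 mm) begins 51 mm behind the grasp point.
Start: joints at [-1.338, 0.469, -0.049, 1.532, 0.024, 1.141, -0.082], TCP at [0.175, 0.652, 0.223] pointing down, gripper open.
Joint ranges: [-2.59, 2.59], [-0.33, 1.99], [-1.39, 1.29], [0.1, 2.45], [-1.04, 4.18], [0.21, 1.99], [-2.66, 2.66]. Speed limits (rad/s): [2.57, 2.57, 3.14, 3.14, 3.14, 3.14, 3.14].

## Interface

Orientations are given as a 3x3 rotation matrix whose columns are the frame's x, y, z axes.
In Python, from cell import env gives the robot as it stands. Calls block until the motion is done:
- env.move_to(position, orientation): joint-space move of the TCP to a pose.
- env.line_to(position, orientation=None, v=0.15, threshold=None): straight line of the TCP; orientation=None keeps the orientation; v is the mean speed in m/s. With threshold (N) it stops when the force on the tool has changed by that much, and returns True; else False.
- env.movej(angles): joint-space move.
- env.move_gripper(opening, newtons=None): finger opening in m; newtons is the grip in N (None keeps the last); returns when the fingers have stopped.
- env.sleep(seconds).
- env.ik(position, orientation): joint angles nearest the present ones, or None.
- env.grab_frame(name): name is "scene" or "top" or "wrist"; returns the picture (480x640x3 uint8, blue, green, red); there is no depth.
- env.camera_params(name): a dict with "fovy" (degrees; the focal length in pixels is half the picture's height over the tangent of half this angle, whatever the lens; pixels are square), "cx", "cy" (the principal point, pixels), "k1" (the pictures are not rectified: a ray, as slopes to the right and down, at radius r is drawn at 1 + k1 r^2 times it, then the intrinsics apply), "T" (4x4, takes a point from camera to world coordinates). Camera axes: x right, y up, looking along -z (the intrinsics and any distortion apply to the point x, -y, -z); pixel columns grow to the right and rows downward; lengths in m; the calibration is good to about 2 mm. A picture is of the moment at which its call begins: read the wrist's pose just before it. camera_params takes no time and is no camera call; for the wrist camera it gives the pose at the moment of the call.
A pose or a line that the arm cannot do raises env.IKError and nothing moves.
- env.finish_job(): hands the job in, once; it reports no verdict.
Readings, each from a call of its own:
- env.read_t(): time.
- env.read_joint_pos(): joint angles.
- env.read_joint_velocities(): joint speeds.
- env.read_joint_torque(): joint torques, N m.
- env.read_tool_pos(): TCP position.
- env.read_tcp_rot(): TCP orientation.
- env.read_wrist_force(): force on the tool from outside, world axes, zero at the start.
- env.read_moment(): the same for the moment, N m.
- env.read_width(): finger opening in m.
Only numpy, scipy, OpenCV 4.12 (cv2) and the standard library are available. Lean on these libraries where they do the work, as an engineer would, in place of code of your own. Each camera call takes 0.05 s, during which the arm holds its last target. There are 200 camera calls.

## Task

Put the red tiles away and get out the yellow ones: first push the red tray fully home into the rack, then hook a fingertip behind the front lip of the yellow tray and draw it all the way out to its stop. Do not pinch the lips or pick anything up: only push and pull with the fingers. Leave the dark brown tray as it stands, and do not disturb the pots, bottles and tools lying around.

Things in the scene. Friction and masses are not known exactly. Their poses are not given: they have to be found in the camera images.
- rack: low plywood rack, fixed, 400 mm wide (y). Three white trays of tiles (yellow, red, dark brown, any order) lie side by side in it, 124 mm apart, open above, and slide out of its front (-x). Base board 200 mm deep, 12 mm thick; cheeks 52 mm high; rear ledge 60 mm high, with a pencil pot to 190 mm. Origin: on the table under the middle of the tray bay; x to the rear, z up
- yellow_tray (a joint): how far the yellow tray is drawn out, m: 0 = fully home, 0.100 = fully out at its end stop; grows as it slides along the rack's -x (front). It can only slide; drag about 2.5 N, weight about 0.5 kg; stays where it is left. At the start it is home or nearly so. Trays are 180 x 110 mm: front lip, then an empty finger pocket, then tiles (top about 47 mm above the table).
- yellow_lip: inner layer (4 mm, white) of the yellow tray's upright front lip: 110 mm wide, 8 mm thick in all, top edge 56 mm above the table. Origin: middle of the lip's top edge, mid-thickness; x points back into the tray, y along the lip, z up; moves with the tray. Inner face at x = +4 mm; behind it the pocket, x = +4 to +56 mm, 104 mm wide, floor 32 mm below the lip's top, back wall's top 6 mm below it
- yellow_face: outer layer (4 mm, yellow) of the same lip, its outer face at x = -4 mm; same origin and axes as yellow_lip
- red_tray (a joint): how far the red tray is drawn out, m: 0 = fully home, 0.100 = fully out at its end stop; grows as it slides along the rack's -x (front). It can only slide; drag about 2.5 N, weight about 0.5 kg; stays where it is left. At the start it stands well out of the rack.
- red_lip: inner layer (4 mm, white) of the red tray's front lip, built as the yellow one, top edge 56 mm above the table, bottom edge 20 mm above it. Origin: middle of the lip's top edge, mid-thickness; x points back into the tray, y along the lip, z up; moves with the tray. 
- red_face: outer layer (4 mm, red) of the red tray's lip, 110 mm wide and 36 mm high, its outer face at x = -4 mm; same origin and axes as red_lip
- brown_tray (a joint): how far the dark brown tray is drawn out, m: 0 = fully home, 0.100 = fully out at its end stop; grows as it slides along the rack's -x (front). It can only slide; drag about 2.5 N, weight about 0.5 kg; stays where it is left. It may start a little way out; leave it as it is.
- brown_lip: inner layer of the dark brown tray's lip, built as the yellow one. Origin: middle of the lip's top edge, mid-thickness; x points back into the tray, y along the lip, z up; moves with the tray. 
- paste_pot: small green open pot, 44 mm across, 42 mm tall, loose on the table in front of the dark brown tray; origin under its middle; leave it alone
- glue_bottle: cream glue bottle with red cap, 48 mm across, 85 mm tall, loose on the table just left of the rack; origin under its middle; leave it alone
- pigment_jar: amber glass jar with black lid, 56 mm across, 75 mm tall, loose on the table just right of the rack; origin under its middle; leave it alone
- mug: white ceramic mug, 80 mm across, 92 mm tall, loose on the table left of the rack; origin under its middle; leave it alone
- can: drink can with red band, 66 mm across, 120 mm tall, loose on the table right of the rack; origin under its middle; leave it alone
- hammer: hammer lying on the table at the right, about 300 mm long, loose; leave it alone
- offcut_tub: white open tub of orange tile offcuts, 150 x 110 x 55 mm, loose on the table left of the rack; origin under its middle; leave it alone

How it is judged:
On the way, in this order (a step that is already met when the one before it is completed fails the run):
1. the red tray is pushed fully home while the yellow one is still in (value of joint red_tray below 0.006 m and value of joint yellow_tray below 0.04 m), for 0.2 s.
2. the yellow tray is drawn out by a finger pulling behind its lip (value of joint yellow_tray above 0.05 m and contact force between the fingers and yellow_lip above 0.5 N), for 0.05 s.
At the end, for the whole second after the job is handed in: the yellow tray is fully out (within 7 mm of its stop), the red tray is fully home (within 7 mm), both at rest, the dark brown tray is within 10 mm of where it started, and no bystander was disturbed (value of joint yellow_tray above 0.093 m and value of joint red_tray below 0.007 m and distance of brown_lip from where it was at the start of the episode below 0.01 m and velocity of joint yellow_tray between -0.01 and 0.01 m/s and velocity of joint red_tray between -0.01 and 0.01 m/s); the robot touches nothing.
It fails at once if the yellow tray's lip is pinched: the fingers press on both sides of it at once with more than 1.5 N (contact force between the fingers and yellow_lip above 1.5 N and contact force between the fingers and yellow_face above 1.5 N).
It fails at once if the red tray's lip is pinched: the fingers press on both sides of it at once with more than 1.5 N (contact force between the fingers and red_lip above 1.5 N and contact force between the fingers and red_face above 1.5 N).
It fails at once if the dark brown tray is moved by more than 15 mm (distance of brown_lip from where it was at the start of the episode above 0.015 m).
It fails at once if one of the loose pots, bottles, tub or tools is moved, lifted or tipped by more than 20 mm (distance of any of paste_pot, glue_bottle, pigment_jar, mug, can, hammer, offcut_tub from where it was at the start of the episode above 0.02 m).
It also fails if it takes over 43 s, if anything falls off the work surface, if the arm or the gripper's body presses on something with over 40 N, if the wrist force passes 120 N, or if a joint passes its speed limit or range.

## Working session

There is one attempt and no reset: what is moved stays moved. The work goes in short steps, each a Python script; the robot and the scene stay as the last script left them, time stands still between calls to the robot, and variables do not carry over. Pictures are saved under pics/ and viewed, about 8 in all and at most 12, crops included, and the job is handed in when it is done.

```bash
ls; mkdir -p pics; python3 - <<'E'
from cell import env
import cv2
for n in ("scene","top"):
    cv2.imwrite(f"pics/{n}1.png",env.grab_frame(n))
    p=env.camera_params(n);print(n,p)
print(env.read_t(),env.read_tool_pos(),env.read_tcp_rot(),env.read_width(),env.pinch_z)
E
```

```text
pics
scene {'fovy': 45.8660730433833, 'cx': 317.3619038101648, 'cy': 236.3377265225801, 'k1': -0.08064858511511615, 'T': array([[ 0.16029197, -0.8429402 ,  0.51357405,  1.24950754],
       [ 0.98706846,  0.13607952, -0.0847244 , -0.11300394],
       [ 0.00153069,  0.52051339,  0.85385214,  1.21412893],
       [ 0.        ,  0.        ,  0.        ,  1.        ]])}
top {'fovy': 53.709382900380945, 'cx': 322.3312923199994, 'cy': 239.9791304750292, 'k1': -0.1123307753551006, 'T': array([[ 0.01445219,  0.99806042, -0.06055197,  0.47673755],
       [-0.99986232,  0.01393139, -0.00901421, -0.02120012],
       [-0.00815315,  0.0606739 ,  0.99812434,  1.30181877],
       [ 0.        ,  0.        ,  0.        ,  1.        ]])}
0.1 [0.17455117 0.65149072 0.22158673] [[ 2.58832435e-01 -4.24792440e-04 -9.65922145e-01]
 [ 9.65920636e-01 -1.70800262e-03  2.58832781e-01]
 [-1.75974777e-03 -9.99998451e-01 -3.17706934e-05]] 0.0868921470081753 0.0187
```

View pics/top1.png

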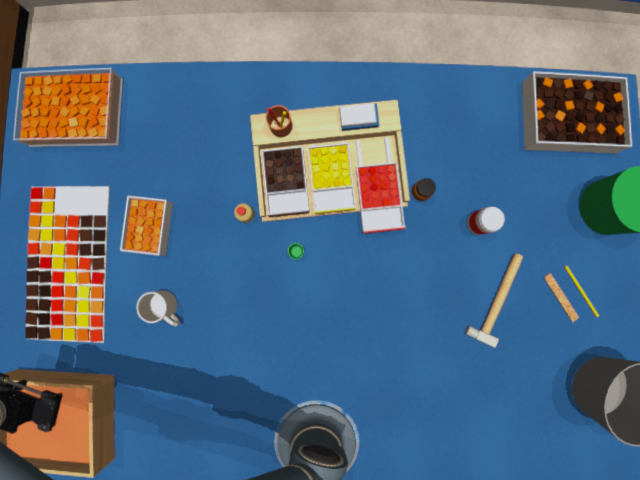

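View pics/scene1.png

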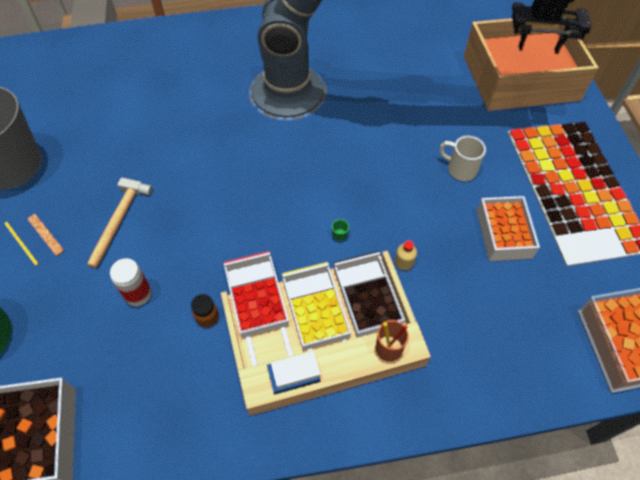

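The top view shows the rack at about (250–410, 100–235), rotated slightly. From left to right the trays are brown (285,180), yellow (332,178) and red (380,190), with red drawn out. The green pot is at (296,251). The scene view shows the same layout from behind. I'll enlarge both.

```bash
python3 - <<'E'
import cv2,numpy as np
a=cv2.imread("pics/top1.png")[90:265,230:440]
b=cv2.imread("pics/scene1.png")[230:420,210:430]
cv2.imwrite("pics/topc.png",cv2.resize(a,None,fx=3.5,fy=3.4285714,interpolation=cv2.INTER_CUBIC)[:600,:800])
cv2.imwrite("pics/scenec.png",cv2.resize(b[:150],None,fx=3.5,fy=4,interpolation=cv2.INTER_CUBIC))
E
```

```text
(no output)
```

View pics/topc.png

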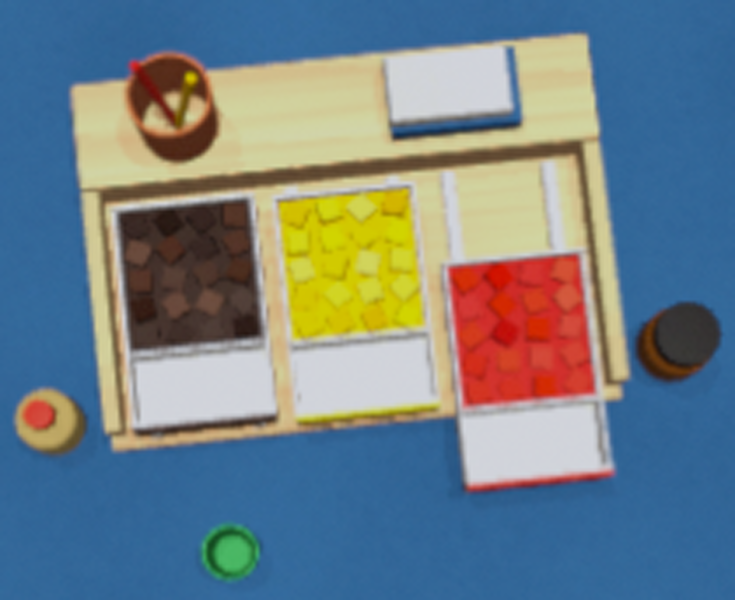

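View pics/scenec.png

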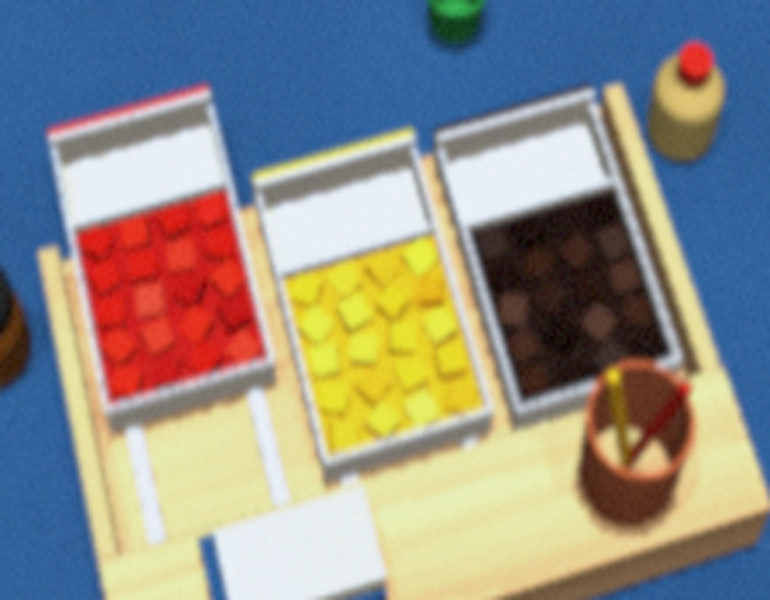

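```bash
cat > h.py <<'E'
import numpy as np, cv2
from cell import env
def ray(p,uv):
    f=240/np.tan(np.radians(p["fovy"]/2))
    K=np.array([[f,0,p["cx"]],[0,f,p["cy"]],[0,0,1.]])
    s=cv2.undistortPoints(np.array([[uv]],float),K,np.array([p["k1"],0,0,0.]))[0,0]
    d=p["T"][:3,:3]@np.array([s[0],-s[1],-1]); return p["T"][:3,3],d/np.linalg.norm(d)
def tri(rs):
    A=np.zeros((3,3));b=np.zeros(3)
    for o,d in rs:
        M=np.eye(3)-np.outer(d,d);A+=M;b+=M@o
    x=np.linalg.solve(A,b)
    return x,[np.linalg.norm((np.eye(3)-np.outer(d,d))@(x-o))*1e3 for o,d in rs]
def atz(r,z): return r[0]+r[1]*(z-r[0][2])/r[1][2]
E
python3 - <<'E'
from h import *
np.set_printoptions(precision=4,suppress=True)
T=env.camera_params("top");S=env.camera_params("scene")
t=lambda u,v:ray(T,(230+(u+.5)/3.5-.5,90+(v+.5)/3.42857-.5))
s=lambda u,v:ray(S,(210+(u+.5)/3.5-.5,230+(v+.5)/4-.5))
P={}
for n,a,b in [("redR",(612,472),(49,129)),("redL",(464,487),(208,87)),("yelR",(438,405),(253,174)),("yelL",(297,417),(413,130)),("brR",(276,417),(436,132)),("brL",(133,428),(593,90))]:
    P[n]=tri([t(*a),s(*b)]);x=P[n][0];print(n,x,P[n][1],atz(t(*a),.056),atz(s(*b),.056))
for n in("red","yel","br"):
    d=P[n+"L"][0]-P[n+"R"][0];print(n,np.linalg.norm(d),np.degrees(np.arctan2(-d[0],d[1])))
print("board front",[atz(t(*q),.012) for q in((116,448),(622,396))],"ledge rear",[atz(t(*q),.06) for q in((72,85),(588,35))])
for n,q,z in(("pot",(230,553),.035),("jar",(682,338),.075),("glue",(45,420),.07)):print(n,atz(t(*q),z))
for n in("redR",):pass
E
```

```text
redR [ 0.5887 -0.2254  0.0592] [np.float64(0.6876018917925096), np.float64(0.6876018917924388)] [ 0.5889 -0.2266  0.056 ] [ 0.5869 -0.225   0.056 ]
redL [ 0.5756 -0.1159  0.0555] [np.float64(1.0847930159050463), np.float64(1.0847930159050265)] [ 0.5757 -0.1148  0.056 ] [ 0.5757 -0.117   0.056 ]
yelR [ 0.6387 -0.0945  0.0576] [np.float64(0.019486436882224057), np.float64(0.019486436882216632)] [ 0.6389 -0.0946  0.056 ] [ 0.6378 -0.0945  0.056 ]
yelL [0.6278 0.0128 0.0594] [np.float64(1.0694570116722963), np.float64(1.0694570116723061)] [0.6281 0.0119 0.056 ] [0.6261 0.0143 0.056 ]
brR [0.6283 0.0287 0.0533] [np.float64(0.8187551905599817), np.float64(0.8187551905599961)] [0.6279 0.0277 0.056 ] [0.6299 0.0291 0.056 ]
brL [0.6183 0.1373 0.0548] [np.float64(1.2695157043307768), np.float64(1.2695157043307777)] [0.618  0.1359 0.056 ] [0.619  0.1383 0.056 ]
red 0.1103414397912015 6.792905856328502
yel 0.10788300515278719 5.7708823526691475
br 0.10914406427026892 5.264629291159096
board front [array([0.6067, 0.1545, 0.012 ]), array([ 0.6541, -0.2417,  0.012 ])] ledge rear [array([0.889 , 0.1897, 0.06  ]), array([ 0.9346, -0.2082,  0.06  ])]
pot [0.5232 0.062  0.035 ]
jar [ 0.6909 -0.2762  0.075 ]
glue [0.6218 0.2006 0.07  ]
```

```bash
cat >> h.py <<'E'
np.set_printoptions(precision=4,suppress=True)
a=np.radians(6.65)
ex=np.array([np.cos(a),np.sin(a),0]);ey=np.array([-np.sin(a),np.cos(a),0]);ez=np.array([0,0,1.])
R=np.column_stack([ey,-ez,np.cross(ey,-ez)])
red=np.array([.5822,-.1707,.056]); yel=np.array([.6333,-.0409,.056])  # outer top edge middles
def at(p,dx,z): q=p+ex*dx; q[2]=z; return q
def st(): return env.read_t(),env.read_tool_pos(),env.read_wrist_force()
E
python3 - <<'E'
from h import *
env.move_to(at(red,-.055,.22),R); env.move_gripper(0.0); print(st(),env.read_width(),env.read_joint_pos())
p=env.camera_params("wrist"); im=env.grab_frame("wrist"); cv2.imwrite("pics/w1.png",im); print(p)
import json; json.dump({k:np.array(v).tolist() for k,v in p.items()},open("w1.json","w"))
E
```

```text
(4.775, array([ 0.5276, -0.1771,  0.22  ]), array([ 0.8924,  0.65  , -0.3081])) 0.0008208705331255483 [-0.4456  0.3699  0.9015  1.8588 -0.3291  1.0703  2.2709]
{'fovy': 65.30213565014975, 'cx': 317.99059781347177, 'cy': 240.73413269616296, 'k1': -0.01298295424375143, 'T': array([[-0.1167, -0.9604, -0.2531,  0.4578],
       [ 0.9932, -0.1128, -0.03  , -0.1836],
       [ 0.0002, -0.2548,  0.967 ,  0.3822],
       [ 0.    ,  0.    ,  0.    ,  1.    ]])}
```

View pics/w1.png

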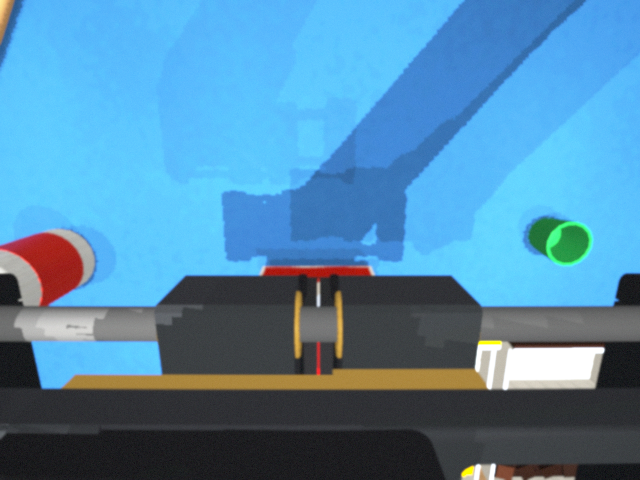

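The wrist view shows the red face centred under the closed fingers, at columns 262–373 with its middle at 317 against cx 318. The can at the left edge is clear and the green pot at (570,240) is clear. Pushing now.

```bash
python3 - <<'E'
from h import *
env.line_to(at(red,-.055,.036),v=.12); print(st())
c=env.line_to(at(red,.02,.036),v=.06,threshold=1.2); p=env.read_tool_pos(); print("contact",c,(p-red)@ex,st())
if c:
    h=env.line_to(at(red,.095,.036),v=.06,threshold=14); p=env.read_tool_pos(); print("home",h,(p-red)@ex,st())
    env.sleep(.3); print(st())
cv2.imwrite("pics/top2.png",env.grab_frame("top"))
E
```

```text
(6.5083, array([ 0.5281, -0.1772,  0.0366]), array([0.7209, 0.4025, 0.1627]))
contact True -0.012037982193892202 (7.2667, array([ 0.5702, -0.1715,  0.0355]), array([ 0.5833, -0.3472,  0.0179]))
home True 0.05964368092673345 (8.4667, array([ 0.6414, -0.1633,  0.0346]), array([0.4367, 0.0997, 0.415 ]))
(8.7667, array([ 0.639 , -0.163 ,  0.0336]), array([ 0.5568, -0.397 ,  0.3898]))
```

```bash
python3 - <<'E'
from h import *
h=env.line_to(at(red,.09,.036),v=.02,threshold=14); p=env.read_tool_pos(); print("home",h,(p-red)@ex,st())
env.sleep(.3); p=env.read_tool_pos(); print((p-red)@ex,st())
env.line_to(at(red,-.0,.036),v=.1)
env.line_to(at(red,-.0,.16),v=.15)
print(st())
im=env.grab_frame("scene");cv2.imwrite("pics/scene2.png",im)
cv2.imwrite("pics/scene2c.png",cv2.resize(im[230:380,210:430],None,fx=3.5,fy=4,interpolation=cv2.INTER_CUBIC))
E
```

```text
home True 0.059240222478106425 (9.4833, array([ 0.6409, -0.1628,  0.0332]), array([-0.2872, -0.1084, -0.2963]))
0.05876347246954184 (9.7833, array([ 0.6404, -0.1625,  0.0327]), array([ 0.2858,  0.151 , -0.2814]))
(11.5, array([ 0.5816, -0.1702,  0.1591]), array([ 0.4384,  0.3761, -0.2199]))
```

View pics/scene2c.png

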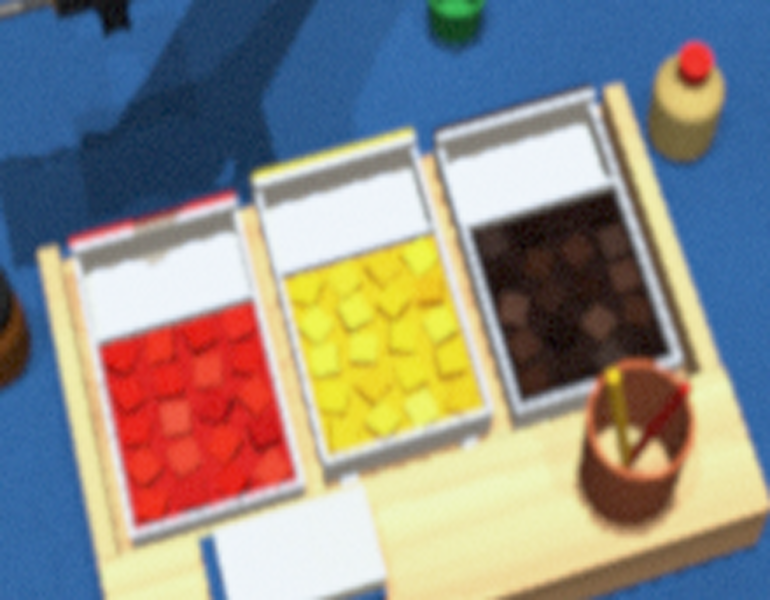

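The red tray is in: its lip corners are now at crop (70,240) and (236,195), in line with yellow and brown. The 14 N stop repeated within 0.5 mm, at 59.6 and 59.2 mm. I'll check that numerically, then insert into the yellow pocket, about 28 mm behind the lip.

```bash
python3 - <<'E'
from h import *
S=env.camera_params("scene")
s=lambda u,v:atz(ray(S,(210+(u+.5)/3.5-.5,230+(v+.5)/4-.5)),.056)
for n,a,b in(("red",(70,240),(236,195)),("yel",(253,174),(413,130)),("br",(436,132),(593,90))):
    m=(s(*a)+s(*b))/2;print(n,m,"rack x rel yel",(m-yel)@ex,(m-yel)@ey)
env.line_to(at(yel,.034,.16),v=.15)
d=env.line_to(at(yel,.034,.033),v=.08,threshold=6); print("down stopped",d,st())
if not d:
    c=env.line_to(at(yel,.005,.033),v=.04,threshold=1.5); p=env.read_tool_pos(); print("contact",c,(p-yel)@ex,st())
E
```

```text
red [ 0.6552 -0.1621  0.056 ] rack x rel yel 0.007678899502713081 -0.12295099460340901
yel [ 0.6319 -0.0401  0.056 ] rack x rel yel -0.0012511907065657557 0.0009422492408663923
br [0.6244 0.0837 0.056 ] rack x rel yel 0.005634735441513045 0.12482701707811344
down stopped False (14.4917, array([ 0.6675, -0.037 ,  0.0336]), array([-0.693 ,  0.213 , -0.4388]))
contact True 0.014855015230448684 (15.0, array([ 0.6481, -0.0392,  0.0326]), array([-0.0577,  0.1977, -0.743 ]))
```

```bash
python3 - <<'E'
from h import *
h=env.line_to(at(yel,-.115,.033),v=.05,threshold=12); p=env.read_tool_pos(); print("stop",h,(p-yel)@ex,st())
env.sleep(.2); p=env.read_tool_pos(); print((p-yel)@ex,st())
im=env.grab_frame("scene");cv2.imwrite("pics/scene3.png",im)
cv2.imwrite("pics/scene3c.png",cv2.resize(im[200:350,210:430],None,fx=3.5,fy=4,interpolation=cv2.INTER_CUBIC))
E
```

```text
stop True -0.07598549934537739 (16.7083, array([ 0.5578, -0.0496,  0.033 ]), array([ 1.6108, -0.3392,  1.5634]))
-0.07592654565468178 (16.9083, array([ 0.5578, -0.0493,  0.0324]), array([-0.0426, -0.3332,  0.3233]))
```

View pics/scene3c.png

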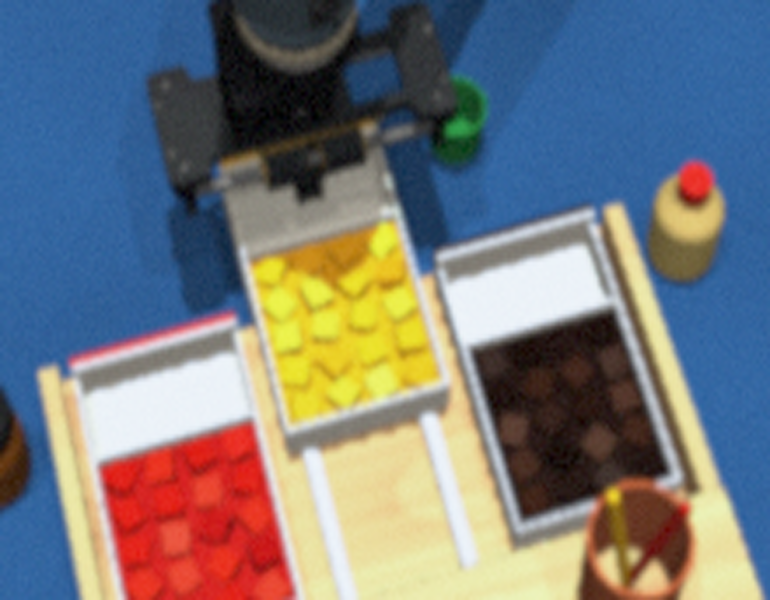

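The yellow tray is far out with the finger behind its lip. The pot at (462,115) is beside the gripper and untouched. I'll pull again slowly to confirm the stop.

```bash
python3 - <<'E'
from h import *
h=env.line_to(at(yel,-.115,.034),v=.03,threshold=15); p=env.read_tool_pos(); print("stop",h,(p-yel)@ex,st())
env.sleep(.2); p=env.read_tool_pos(); x=(p-yel)@ex; print(x,st())
env.line_to(at(yel,x+.016,.034),v=.04)
env.line_to(at(yel,x+.016,.20),v=.12)
env.line_to(at(yel,-.12,.30)+ey*-.12,v=.2)
env.sleep(.2);print(st())
for n in("scene","top"):cv2.imwrite(f"pics/{n}4.png",env.grab_frame(n))
a=cv2.imread("pics/scene4.png")[180:380,170:430];b=cv2.imread("pics/top4.png")[90:290,220:440]
cv2.imwrite("pics/fin.png",np.vstack([cv2.resize(a,(400,300),interpolation=3),cv2.resize(b,(400,300),interpolation=3)]))
cv2.imwrite("pics/scene4c.png",cv2.resize(cv2.imread("pics/scene4.png")[200:350,210:430],None,fx=3.5,fy=4,interpolation=cv2.INTER_CUBIC))
E
```

```text
stop True -0.07598762004908721 (17.4333, array([ 0.5577, -0.049 ,  0.0329]), array([1.374 , 0.4549, 0.6188]))
-0.07598341363316351 (17.6333, array([ 0.5577, -0.049 ,  0.0326]), array([ 0.6426, -0.0315,  0.8839]))
(20.9083, array([ 0.5282, -0.1727,  0.2991]), array([-0.5414, -0.118 ,  0.4008]))
```

View pics/scene4c.png

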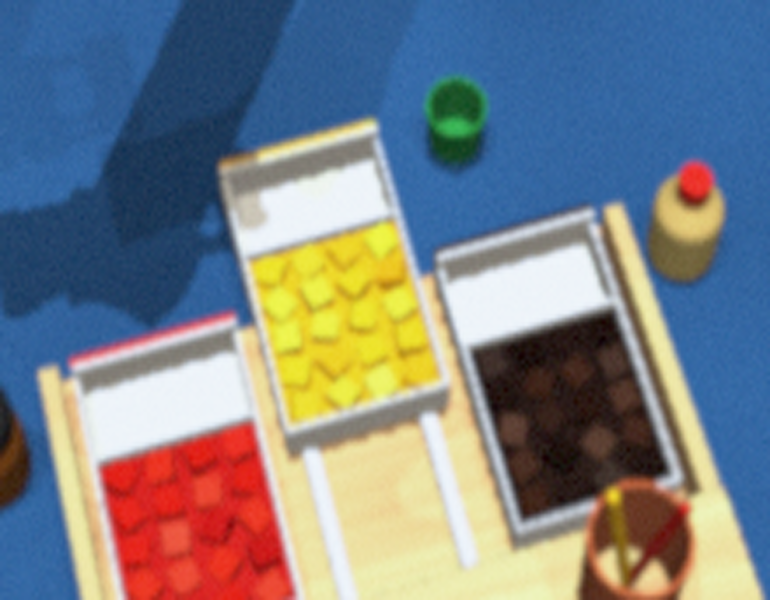

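The yellow lip now has corners at (219,162) and (377,120). Red at (70,360)–(236,315) and brown are unchanged, and so are the pot and glue bottle. I'll check the yellow-to-red offset, which should be about 100 mm, and then hand in.

```bash
python3 - <<'E'
from h import *
S=env.camera_params("scene")
s=lambda u,v:atz(ray(S,(210+(u+.5)/3.5-.5,200+(v+.5)/4-.5)),.056)
f=lambda a,b:((s(*a)+s(*b))/2-yel)@ex
y,r,b=f((219,162),(377,120)),f((70,360),(236,315)),f((437,253),(593,211));print(y,r,b,r-y,b-y,env.read_t())
if .093<r-y<.107: env.finish_job();print("handed in")
E
```

```text
-0.09357116125264753 0.007678899502713081 0.006363328965039376 0.10125006075536061 0.09993449021768691 21.0083
the job is handed in; nothing more can be done
handed in
```

I pushed the red tray home and drew the yellow tray out to its stop, then lifted clear and handed the job in at about 21 s of the 43 s allowed. No verdict is reported, so the results below are my own checks.

- **Red tray:** I pushed its face with the closed fingers until it met a firm 14 N stop. A second push stopped within 0.5 mm of the first.
- **Yellow tray:** I hooked the closed fingertips behind its lip and pulled until the force stopped the move. The second pull stopped at the same place to within 0.1 mm.
- **Final camera check:** the yellow lip stands 101 mm further out than the red one and 100 mm further out than the brown one. That fits red home and yellow at its 100 mm stop.
- **Brown tray and surroundings:** the brown lip measured within 1 mm of where it started. The paste pot and glue bottle look unmoved in the last picture. I did not re-measure the mug, can, hammer or tub, but the gripper stayed clear of them.

No check failed. The only disagreement was small: before pulling, two views put the yellow tray 3–9 mm out.

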